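Snap a timer relay onto the rail of a wiring trainer

TASK

Fit the two-dial timer relay from the bench on the free stretch of the sloping panel's rail: hang its top lip over the rail's upper edge with the foot still swung out, swing it down until the foot clip snaps behind the lower edge and it sits flush, then slide it along the rail up against the row of breakers and let go. Go by feel: a light thumb push is enough, so force neither the rail nor the clip, do not shift the row, and leave the other things on the bench where they are.

Things in the scene. Friction and masses are not known exactly. Their poses are not given: they have to be found in the camera images.
- relay: Timer relay to be fitted: loose pale grey rail-mount module, 36 mm wide (y), 84 long (x), two dials on its nose, about 0.17 kg. Origin: middle of the back face that will lie on the rail. +x to the top-lip end, y along the rail when fitted, +z out of the nose. Starts upright on the bench, back face 9 mm above it, +x within 25 degrees of away from the robot. Told apart by its width and dials.
- relay_nose (a point): Top centre of the relay's nose, (0, 0, 65.5) mm in its frame. The nose is x -22.5..22.5, full width, z 40..65.5: a 45 mm grasp across x or 36 mm across y. Below it the shoulders (z 40) span x -42..42. Back face: z = 0 from x -42 to 22, z = 4 from x 22 to 42. A foot wall x -42..-30 reaches down to z -9.
- relay_lip (a point): Tip of the relay's top lip, (14.9, 0, -4) mm in its frame. Hook: a leg at x 17.9..22 down to z -9 carries the lip, which juts towards -x, 32 mm wide (y); its upper face slopes from (x 17.9, z -2.5) to the tip. The rail's flange goes between lip and back face until its edge meets the leg; this works with the foot swung out by up to 25 degrees (20 leaves about 1 mm of play).
- relay_head (a point): Point of the relay's back plane at the lip end, (38, 0, 0) mm in its frame.
- relay_foot (a point): Point of the relay's back plane at the foot end, (-38, 0, 0) mm in its frame.
- foot_clip (a joint): Spring clip in the relay's foot, m: 0 = sprung in, up to 0.0036 = pushed out towards the relay's -x. Its round nose (tip x -15.2, z -3.3 mm; ramp down to about x -18, z -8) rides over the rail's lower edge from about 10 degrees of tilt, is pushed out 2 mm and snaps under the flange; 0.0004 when seated. Spring 1.8 N + 1.2 N/mm. Snapping takes 4 to 7 N at the clip, 8 to 14 N at mid-nose.
- rail: Steel top-hat rail fixed on the sloping mesh panel. Origin: mid-length, in the plane of its front faces. +x up the slope (0.26 rad = 15 degrees, away from the robot), y along it, +z out of the panel. 340 mm long, 35 wide: flanges x 10.5..17.5 and -17.5..-10.5 mm, z -2..0, free outside x 12.5; panel at z -15. Fitted, the relay is parallel to it with its origin at x -0.4, z 0 mm.
- row_face (a point): On the free flat side (facing the rail's -y) of the packed row of two breakers (84 long, 65 high), terminals and end clamp already on the rail; mid-width, level with the rail's front, axes as the rail's. The row runs 85 mm to +y; it is clamped, shifting only if pushed with over 20 N. Butted, the relay's origin is 18 mm to its -y side; clipped on, the relay slides with 4 to 9 N.
- terminals: Four terminals fixed at the other end of the rail: they take up y -166..-126 mm of the rail and stand 42 mm above its front. Origin and axes as the rail's. A wiring duct 29 mm high stands on the panel at rail x 83..113 mm.
- breaker: Bystander: loose 18 mm wide module with a toggle, housing like the relay's. Origin and axes as the relay's.
- supply: Bystander: loose 54 mm wide module with vents, housing like the relay's. Origin and axes as the relay's.
- driver: Bystander: loose red screwdriver between the robot and the panel.
- meter: Bystander: loose yellow multimeter, 85 x 170 x 36 mm, to the left of the panel.
There are look-alikes about, which are no part of the job. What is shaped like the relay but orange, pink or yellow is not meant.

How it is judged:
By the outcome, as a careful person would: the job done as asked, in the order asked, and still so for the second after the job is handed in, with the robot touching nothing.
It also fails if it takes over 61 s, if anything falls off the work surface, if the arm or the gripper's body presses on something with over 40 N, if the wrist force passes 120 N, or if a joint passes its speed limit or range.

ROBOT

A 6-joint arm with a two-finger parallel gripper is mounted at the origin on the work surface. World frame = base frame: x ahead of the robot, y to its left, z up, the work surface at z = 0. Lengths are in m, angles in degrees, forces in N, time in s.
With the tool pointing down it reaches from about 0.3 to 0.75 m from the base axis. Payload 8.5 kg.
Tool frame: the origin (TCP) lies midway between the tips of the shut fingers; the grasp point (between the pads) lies 19 mm behind it (env.hold_point_z is the distance from the TCP to the grasp point, in m); z points along the fingers, y is the line along which they close (so a half turn about z gives the same grasp; the last joint's range is limited). The gripper opens to 85 mm and grips with 20 to 120 N. Pads are 22 mm wide; open, the fingers measure 114 mm over their backs; the gripper's body (76 mm by 85 mm) begins 54 mm behind the grasp point. The pads swing forward as they close: fully open they stand 13 mm farther back than shut.
Start: joints at [56.706, 21.807, 74.336, -0, 83.858, -12.336], TCP at [0.197, 0.514, 0.231] pointing down, gripper open.
Joint ranges: [-178.18, 178.18], [-50.72, 133.34], [12.68, 142.11], [-81.47, 261.47], [9.98, 163.14], [-165.26, 165.26]. Speed limits (degrees/s): [136.94, 136.94, 180, 180, 180, 180].

INTERFACE

Orientations are given as a 3x3 rotation matrix whose columns are the frame's x, y, z axes.
In Python, from rig import observe, get_image, camera_info, env gives the robot as it stands.
- The arm moves only by the tool drive_tool, never from a script. Its arguments are lists of equal length, an entry for each row: "offset": the shift along the tool's x, y, z in units of 40 mm (1.0 is 40 mm), a list of three; "turn": the turn, a rotation vector about the tool's x, y, z in units of 6 degrees (1.0 is 6 degrees), a list of three; "hand": the opening, from 0 (shut) to 1 (fully open). A call has exactly 10 rows; each row shifts and turns the commanded pose from where the row before left it, along the tool's axes as they then stand; what a row does not reach is not made up. A row lasts 1/8 s, in which the tool goes at most 62.5 mm and 10.7 degrees, less where a joint would pass 70% of its speed; a pose out of reach is approached as far as the arm can. A call is refused whole if a number of a shift passes 1 or a number of a turn 1, either way. A call with a gripper value outside its range is refused whole. The fingers move at their own pace and stop on an object; "newtons" is the grip in N (left out, the last holds). Time passes only in rows, so rows that do not move let the fingers close, or fill a call up. It gives the time, the measured TCP pose, the force, the opening and the grip force at its end, in the units of the state.
- observe(): the state, without advancing time (a new reading comes with each control period).
- get_image(name): name is "scene" or "top" or "wrist"; returns the picture (384x512x3 uint8, blue, green, red); there is no depth.
- camera_info(name): a dict with "fx", "fy", "cx", "cy" (pixels), "world_to_cam" (4x4, takes a point from world to camera coordinates). Camera axes: x right, y down, z forward; pixel columns grow to the right and rows downward; lengths in m; the calibration is good to about 2 mm. A picture is of the moment at which its call begins: read the wrist's pose just before it. camera_info takes no time and is no camera call; for the wrist camera it gives the pose at the moment of the call.
- env.close_job(): hands the job in; it is judged then, once.
The state is a dict: "time_s": time; "q": joint angles; "qvel": joint speeds; "joint_efforts": joint torques, N m; "position": TCP position; "tool_rot": TCP orientation; "ft_force": force on the tool from outside, world axes, zero at the start; "wrist_torque": the same for the moment, N m; "grip_width": finger opening in m; "gripper_force": force on a finger pad.
Only numpy, scipy, OpenCV 4.12 (cv2) and the standard library are available. Lean on these libraries where they do the work, as an engineer would, in place of code of your own. Each camera call takes 0.05 s, during which the arm holds its last target. There are 200 camera calls.

## Working session

There is one attempt and no reset: what is moved stays moved. The work goes in short steps, Python scripts to look and compute and a tool call to move; the robot and the scene stay as the last step left them, time stands still between calls to the robot, and variables do not carry over. Pictures are saved under pics/ and viewed, at most 10 in all, crops included, and the job is handed in when it is done.

Besides the shell and the picture viewer there is one more tool, called as a command line: name --argument value ..., lists and objects as JSON in quotes. drive_tool: Moves the arm, as the interface text tells. Its arguments: {"type":"object","properties":{"offset":{"type":"array"},"turn":{"type":"array"},"hand":{"type":"array"},"newtons":{"type":"number"}},"required":["offset","turn","hand"]}

```bash
mkdir -p pics; ls; python3 - <<'E'
from rig import observe,get_image,camera_info,env
import cv2,numpy as np
s=observe();print(s['time_s'],s['position'],np.round(s['tool_rot'],3).tolist(),env.hold_point_z)
for n in ['scene','top']:
    im=get_image(n);cv2.imwrite(f'pics/{n}0.png',im)
    c=camera_info(n);print(n,c['fx'],c['cx'],c['cy'],np.round(c['world_to_cam'],3).tolist())
a=cv2.imread('pics/scene0.png');cv2.imwrite('pics/scene0b.png',cv2.resize(a,(800,600),interpolation=cv2.INTER_CUBIC))
a=cv2.imread('pics/top0.png');cv2.imwrite('pics/top0b.png',cv2.resize(a,(800,600),interpolation=cv2.INTER_CUBIC))
E
```

```text
pics
0.0 [0.19658303 0.51334032 0.23070793] [[-0.934, 0.358, -0.001], [0.358, 0.934, -0.001], [0.0, -0.001, -1.0]] 0.0187
scene 355.0928620755988 259.6000493819811 183.02240696914785 [[0.327, 0.945, 0.015, -0.185], [0.743, -0.247, -0.621, -0.301], [-0.583, 0.215, -0.783, 1.288], [0.0, 0.0, 0.0, 1.0]]
top 496.5890328690776 256.8873546687515 200.3168449181841 [[0.012, -1.0, -0.001, 0.021], [-0.984, -0.012, -0.181, 0.495], [0.18, 0.003, -0.984, 1.641], [0.0, 0.0, 0.0, 1.0]]
```

View pics/scene0b.png

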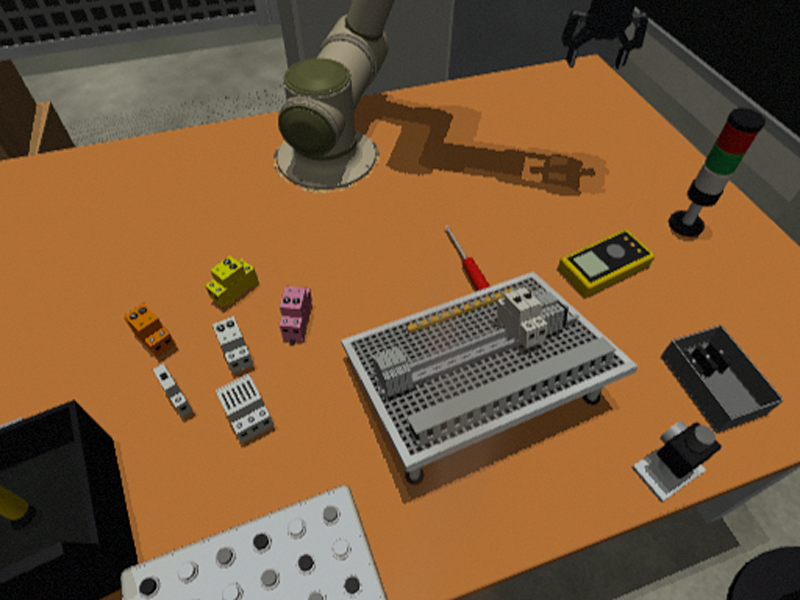

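View pics/top0b.png

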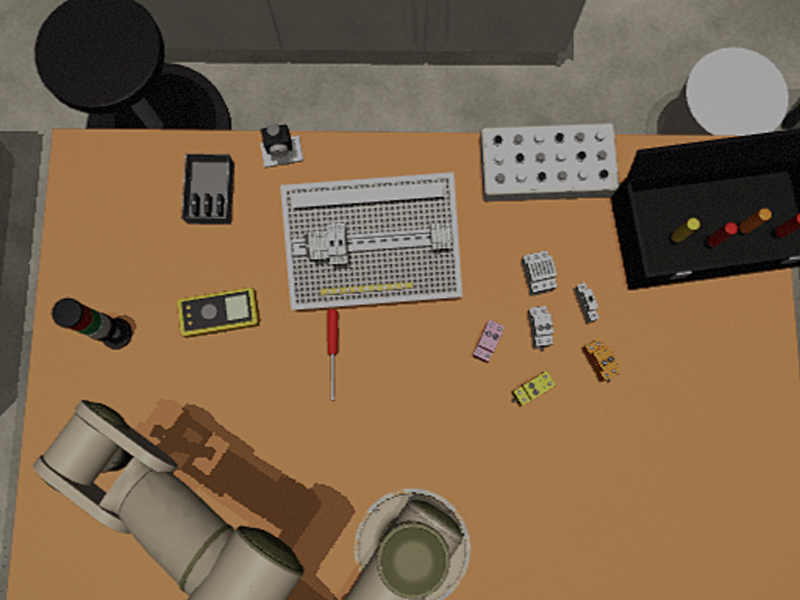

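The scene and top pictures show these candidates, with pixels in the 800x600 top picture:
- pale grey with two dials at (541,327)
- pale grey, vented (supply) at (539,271)
- pale grey, narrow (breaker) at (587,302)
- look-alikes: orange (602,361), pink (489,341), yellow (533,388)

I choose (541,327). The row face is near (347,243) and the terminals near (441,237).

```bash
cat > h.py <<'E'
import numpy as np,cv2
from rig import observe,get_image,camera_info,env
def ray(c,u,v):
    M=np.array(c['world_to_cam']);R=M[:3,:3];o=-R.T@M[:3,3]
    return o,R.T@np.array([(u-c['cx'])/c['fx'],(v-c['cy'])/c['fy'],1.])
def onz(c,u,v,z):
    o,d=ray(c,u,v);return o+d*(z-o[2])/d[2]
def tri(cs,ps):
    A=np.zeros((3,3));b=np.zeros(3)
    for c,p in zip(cs,ps):
        o,d=ray(c,*p);d/=np.linalg.norm(d);P=np.eye(3)-np.outer(d,d);A+=P;b+=P@o
    x=np.linalg.solve(A,b);return x
def proj(c,p):
    q=np.array(c['world_to_cam'])@np.r_[p,1];return np.array([c['fx']*q[0]/q[2]+c['cx'],c['fy']*q[1]/q[2]+c['cy']])
E
python3 - <<'E'
from h import *
im=cv2.imread('pics/top0.png');c=camera_info('top')
a=cv2.resize(im[105:205,175:305],(780,600),interpolation=cv2.INTER_CUBIC)
b=cv2.resize(im[150:245,295:400],(663,600),interpolation=cv2.INTER_CUBIC)
out=np.vstack([cv2.resize(a,(390,300)),]);cv2.imwrite('pics/c1.png',np.hstack([cv2.resize(a,(440,338)),cv2.resize(b,(360,338))]))
hsv=cv2.cvtColor(im,cv2.COLOR_BGR2HSV)
m=((hsv[...,1]<60)&(hsv[...,2]>70)).astype(np.uint8)*255
m[:, :300]=0;m[:150]=0;m[240:]=0;m[:,400:]=0
m=cv2.morphologyEx(m,cv2.MORPH_CLOSE,np.ones((3,3)))
for k in cv2.findContours(m,0,2)[0]:
    if cv2.contourArea(k)>60:
        r=cv2.minAreaRect(k);print(np.round(r[0],1),np.round(r[1],1),round(r[2],1),onz(c,*r[0],0.05).round(3))
for n,u,v in [('face',347,243),('term',441,237),('nearL',292,308),('nearR',461,297),('farR',455,174),('farL',282,187)]:
    print(n,onz(c,u/1.5625,v/1.5625,0.1).round(3))
E
```

```text
[312.5 217.5] [11.2 23.7] 26.6 [ 0.437 -0.161  0.05 ]
[347.  208.6] [25.4 12.7] 80.0 [ 0.469 -0.278  0.05 ]
[376.9 192.2] [24.5  7.8] 68.2 [ 0.526 -0.38   0.05 ]
[346.4 173.6] [25.7 17.9] 76.0 [ 0.59  -0.278  0.05 ]
face [0.635 0.144 0.1  ]
term [ 0.651 -0.056  0.1  ]
nearL [0.492 0.257 0.1  ]
nearR [ 0.52  -0.099  0.1  ]
farR [ 0.793 -0.086  0.1  ]
farL [0.759 0.288 0.1  ]
```

View pics/c1.png

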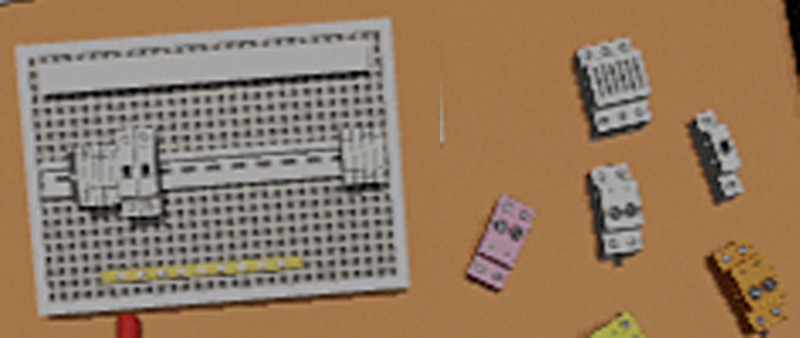

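The crop confirms the choice: the module at crop (617,210) is pale grey and has two dials (624,211), a narrower terminal end at each side, and lies between supply (612,85) and breaker (716,155). The rail runs from the row (160,170) to the terminals (342,160). I'll look at the rail on the way.

```bash
cat >> h.py <<'E'
from scipy.linalg import logm,expm
from scipy.spatial.transform import Rotation as Ro
def T(R,p):
    M=np.eye(4);M[:3,:3]=R;M[:3,3]=p;return M
def cur():
    s=observe();return T(np.array(s['tool_rot']),s['position'])
def steps(A,B,n):
    "per-row offset and turn, n equal rows, in move units"
    d=expm(logm(np.linalg.inv(A)@B).real/n)
    print(n,'rows off',(d[:3,3]/.04).round(3),'turn',(np.degrees(Ro.from_matrix(d[:3,:3]).as_rotvec())/6).round(3))
def rot(yaw,tilt=0):
    "tool y along heading yaw; tilt: tool leans as relay pitched down at +x by tilt deg"
    return (Ro.from_euler('z',yaw,degrees=True)*Ro.from_euler('y',tilt,degrees=True)).as_matrix()@np.array([[0,1,0],[1,0,0],[0,0,-1.]])
E
python3 - <<'E'
from h import *
A=cur();c=camera_info('wrist');print(c['fx'],c['cx'],c['cy'],(np.array(c['world_to_cam'])@A).round(3).tolist())
B=T(rot(5),[.50,.07,.36])
for n in (10,):steps(A,B,n)
E
```

```text
327.1244633587304 253.5852181324907 195.8916774577806 [[-0.0, 1.0, -0.001, -0.001], [-0.96, -0.0, -0.28, 0.028], [-0.28, 0.001, 0.96, 0.156], [0.0, 0.0, 0.0, 1.0]]
10 rows off [-1.408 -0.144 -0.323] turn [-1.000e-03  0.000e+00  1.067e+00]
```

drive_tool --offset '[[-0.7,-0.07,-0.16],[-0.7,-0.07,-0.16],[-0.7,-0.07,-0.16],[-0.7,-0.07,-0.16],[-0.7,-0.07,-0.16],[-0.7,-0.07,-0.16],[-0.7,-0.07,-0.16],[-0.7,-0.07,-0.16],[-0.7,-0.07,-0.16],[-0.7,-0.07,-0.16]]' --turn '[[0,0,0.53],[0,0,0.53],[0,0,0.53],[0,0,0.53],[0,0,0.53],[0,0,0.53],[0,0,0.53],[0,0,0.53],[0,0,0.53],[0,0,0.53]]' --hand '[1,1,1,1,1,1,1,1,1,1]'

```text
time_s: 1.35
position: [0.4069, 0.3306, 0.2952]
tool_rot: [[-0.604, 0.797, -0.001], [0.797, 0.604, -0.0], [0.0, -0.001, -1.0]]
ft_force: [-0.1, 0.5, 0.6]
grip_width: 0.085
gripper_force: 0.0
```

drive_tool --offset '[[-0.7,-0.07,-0.16],[-0.7,-0.07,-0.16],[-0.7,-0.07,-0.16],[-0.7,-0.07,-0.16],[-0.7,-0.07,-0.16],[-0.7,-0.07,-0.16],[-0.7,-0.07,-0.16],[-0.7,-0.07,-0.16],[-0.7,-0.07,-0.16],[-0.7,-0.07,-0.16]]' --turn '[[0,0,0.53],[0,0,0.53],[0,0,0.53],[0,0,0.53],[0,0,0.53],[0,0,0.53],[0,0,0.53],[0,0,0.53],[0,0,0.53],[0,0,0.53]]' --hand '[1,1,1,1,1,1,1,1,1,1]'

```text
time_s: 2.6
position: [0.4887, 0.0651, 0.3592]
tool_rot: [[-0.093, 0.996, -0.001], [0.996, 0.093, 0.0], [0.0, -0.001, -1.0]]
ft_force: [-0.2, -0.3, -0.5]
grip_width: 0.0855
gripper_force: 0.0
```

```bash
python3 - <<'E'
from h import *
import pickle
print(cur().round(3).tolist())
c=camera_info('wrist');im=get_image('wrist');cv2.imwrite('pics/w1.png',im);pickle.dump(c,open('w1.pkl','wb'))
cv2.imwrite('pics/w1b.png',cv2.resize(im,(800,600),interpolation=cv2.INTER_CUBIC))
# arm now out of top view's way?
cv2.imwrite('pics/top1.png',get_image('top'))
A=cur();steps(A,T(rot(10),[.469,-.278,.20]),10)
print(observe()['time_s'])
E
```

```text
[[-0.093, 0.996, -0.001, 0.489], [0.996, 0.093, 0.0, 0.065], [0.0, -0.001, -1.0, 0.359], [0.0, 0.0, 0.0, 1.0]]
10 rows off [-0.842 -0.16   0.399] turn [ 0.     0.    -0.079]
2.7
```

View pics/w1b.png

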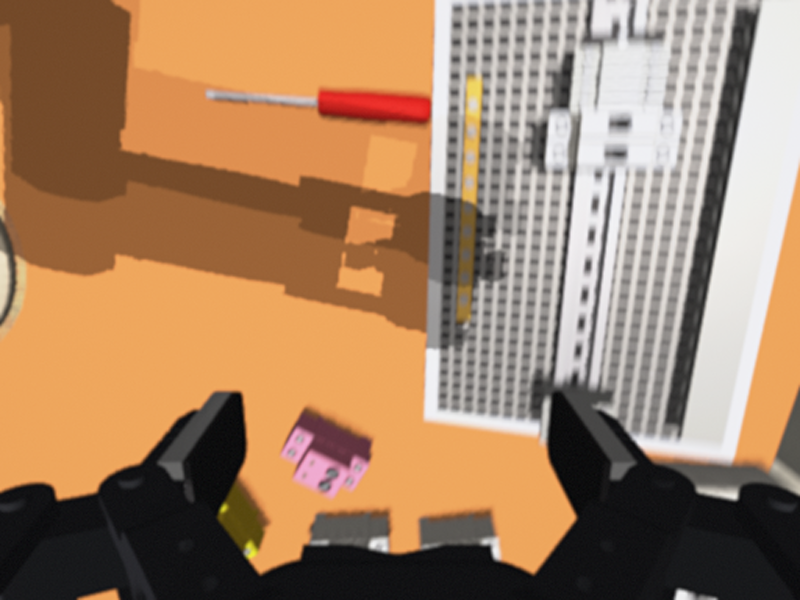

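The wrist view shows the rail's free stretch running from the row's free face, about (610,168), to the terminals at about (575,385). The driver and the pink part are out of the way. Next I go above the relay.

drive_tool --offset '[[-0.84,-0.16,0.35],[-0.84,-0.16,0.35],[-0.84,-0.16,0.35],[-0.84,-0.16,0.35],[-0.84,-0.16,0.35],[-0.84,-0.16,0.35],[-0.84,-0.16,0.35],[-0.84,-0.16,0.35],[-0.84,-0.16,0.35],[-0.84,-0.16,0.35]]' --turn '[[0,0,-0.08],[0,0,-0.08],[0,0,-0.08],[0,0,-0.08],[0,0,-0.08],[0,0,-0.08],[0,0,-0.08],[0,0,-0.08],[0,0,-0.08],[0,0,-0.08]]' --hand '[1,1,1,1,1,1,1,1,1,1]'

```text
time_s: 3.95
position: [0.4699, -0.2757, 0.2185]
tool_rot: [[-0.179, 0.984, -0.0], [0.984, 0.179, 0.001], [0.001, -0.0, -1.0]]
ft_force: [0.6, -0.2, 0.1]
grip_width: 0.0854
gripper_force: 0.0
```

```bash
python3 - <<'E'
from h import *
import pickle
print(cur().round(3).tolist())
c=camera_info('wrist');im=get_image('wrist');cv2.imwrite('pics/w2.png',im);pickle.dump(c,open('w2.pkl','wb'))
cv2.imwrite('pics/w2b.png',cv2.resize(im,(800,600),interpolation=cv2.INTER_CUBIC))
E
```

```text
[[-0.179, 0.984, -0.0, 0.47], [0.984, 0.179, 0.001, -0.276], [0.001, -0.0, -1.0, 0.218], [0.0, 0.0, 0.0, 1.0]]
```

View pics/w2b.png

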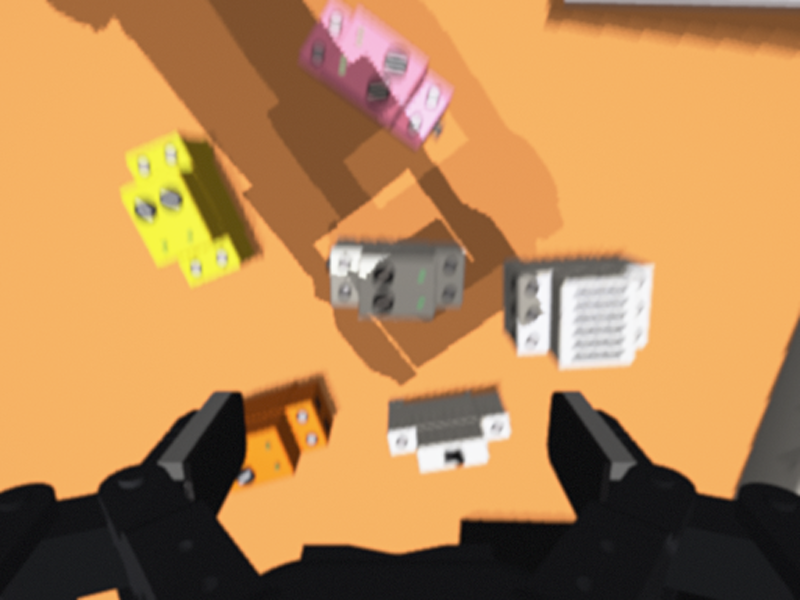

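Relay in view: shoulders span (330,275) to (463,275), the nose's lower edge runs (362,318)–(433,320), and the dials at (382,288) sit to the near side of mid-nose.

```bash
python3 - <<'E'
from h import *
import pickle
c=pickle.load(open('w2.pkl','rb'))
k=1.5625
for u,v,z in [(362,318,.0745),(433,320,.0745),(437,249,.0745),(365,249,.0745),(330,306,.049),(461,306,.049),(464,247,.049),(331,247,.049)]:
    print(u,v,onz(c,u/k,v/k,z).round(4))
im=cv2.imread('pics/w2.png');cv2.imwrite('pics/w2c.png',cv2.resize(im[140:215,195:310],(800,522),interpolation=cv2.INTER_CUBIC))
E
```

```text
362 318 [ 0.4544 -0.298   0.0745]
433 320 [ 0.4957 -0.2917  0.0745]
437 249 [ 0.4895 -0.2501  0.0745]
365 249 [ 0.4495 -0.2573  0.0745]
330 306 [ 0.4329 -0.302   0.049 ]
461 306 [ 0.5147 -0.2871  0.049 ]
464 247 [ 0.5084 -0.2498  0.049 ]
331 247 [ 0.428  -0.2645  0.049 ]
```

View pics/w2c.png

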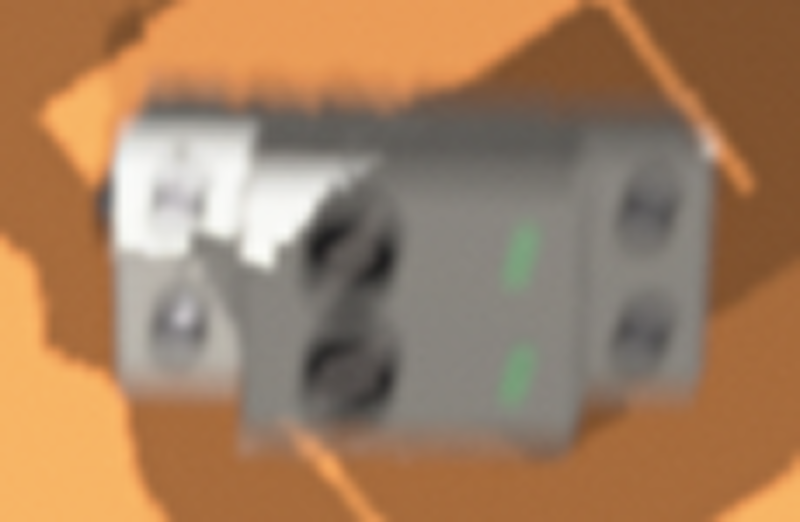

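The crop shows nose-top corners (255,158), (582,160), (570,450), (243,448) and shoulder corners (120,120), (712,130), (695,395), (125,388). The clip tab on the left marks the foot end, facing the robot as stated.

```bash
python3 - <<'E'
from h import *
import pickle
c=pickle.load(open('w2.pkl','rb'));k=800/115
P=lambda u,v,z:onz(c,195+(u+.5)/k-.5,140+(v+.5)/k-.5,z)
n=np.array([P(u,v,.0745) for u,v in [(255,158),(582,160),(570,450),(243,448)]])
s=np.array([P(u,v,.049) for u,v in [(120,120),(712,130),(695,395),(125,388)]])
for q in (n,s):
    x=(q[1]+q[2]-q[0]-q[3])/2; y=(q[0]+q[1]-q[2]-q[3])/2
    print(q.mean(0).round(4),'len',np.linalg.norm(x).round(4),'wid',np.linalg.norm(y).round(4),'yaw',np.degrees(np.arctan2(x[1],x[0])).round(1))
ctr=(n.mean(0)+s.mean(0))/2
yaw=9.5
A=cur();steps(A,T(rot(yaw),[ctr[0],ctr[1],.13]),4);steps(T(rot(yaw),[ctr[0],ctr[1],.13]),T(rot(yaw),[ctr[0],ctr[1],.050]),4)
E
```

```text
[ 0.4711 -0.2759  0.0745] len 0.0424 wid 0.0387 yaw 10.0
[ 0.4711 -0.2756  0.049 ] len 0.0815 wid 0.0383 yaw 9.5
4 rows off [0.017 0.016 0.539] turn [-0.006 -0.004  0.03 ]
4 rows off [0.  0.  0.5] turn [0. 0. 0.]
```

drive_tool --offset '[[0,0.02,0.8],[0,0.02,0.8],[0,0,0.8],[0,0,0.7],[0,0,0.6],[0,0,0.4],[0,0,0.11],[0,0,0],[0,0,0],[0,0,0]]' --turn '[[0,0,0.04],[0,0,0.04],[0,0,0],[0,0,0],[0,0,0],[0,0,0],[0,0,0],[0,0,0],[0,0,0],[0,0,0]]' --hand '[1,1,1,1,1,1,1,0.5,0.4,0.3]' --newtons 50

```text
time_s: 5.25
position: [0.4718, -0.2754, 0.0518]
tool_rot: [[-0.17, 0.986, 0.002], [0.986, 0.17, -0.001], [-0.002, 0.001, -1.0]]
ft_force: [-0.1, 0.5, 4.8]
grip_width: 0.0436
gripper_force: 51.7
```

drive_tool --offset '[[0,0,0],[0,0,0],[0,0,0],[0,0,0],[0,0,-0.1],[0,0,-0.3],[0,0,-0.6],[0,0,-0.9],[0,0,-0.9],[0,0,-0.9]]' --turn '[[0,0,0],[0,0,0],[0,0,0],[0,0,0],[0,0,0],[0,0,0],[0,0,0],[0,0,0],[0,0,0],[0,0,0]]' --hand '[0.3,0.3,0.3,0.3,0.3,0.3,0.3,0.3,0.3,0.3]' --newtons 50

```text
time_s: 6.5
position: [0.471, -0.2749, 0.2007]
tool_rot: [[-0.17, 0.986, 0.0], [0.986, 0.17, -0.0], [-0.0, 0.0, -1.0]]
ft_force: [1.2, -0.5, -2.4]
grip_width: 0.0438
gripper_force: 51.3
```

```bash
python3 - <<'E'
from h import *
import pickle
print(cur().round(4).tolist())
im=cv2.imread('pics/w1.png');cv2.imwrite('pics/w1c.png',cv2.resize(im[55:255,325:465],(560,800)[::1],interpolation=cv2.INTER_CUBIC)[:600]);
A=cur();steps(A,T(rot(4.6,5),[.62,.03,.32]),10)
E
```

```text
[[-0.1695, 0.9855, 0.0001, 0.471], [0.9855, 0.1695, -0.0001, -0.2749], [-0.0001, 0.0001, -1.0, 0.2007], [0.0, 0.0, 0.0, 1.0]]
10 rows off [ 0.708  0.456 -0.316] turn [0.083 0.004 0.086]
```

drive_tool --offset '[[0.6,0.3,-0.5],[0.7,0.45,-0.5],[0.72,0.47,-0.4],[0.72,0.47,-0.4],[0.72,0.47,-0.3],[0.72,0.48,-0.3],[0.72,0.48,-0.2],[0.72,0.48,-0.2],[0.72,0.48,-0.2],[0.7,0.48,-0.16]]' --turn '[[0.083,0,0.086],[0.083,0,0.086],[0.083,0,0.086],[0.083,0,0.086],[0.083,0,0.086],[0.083,0,0.086],[0.083,0,0.086],[0.083,0,0.086],[0.083,0,0.086],[0.083,0,0.086]]' --hand '[0.3,0.3,0.3,0.3,0.3,0.3,0.3,0.3,0.3,0.3]'

```text
time_s: 7.75
position: [0.6195, 0.0289, 0.3184]
tool_rot: [[-0.08, 0.993, -0.086], [0.997, 0.079, -0.011], [-0.004, -0.087, -0.996]]
ft_force: [0.9, 0.7, -2.0]
grip_width: 0.0439
gripper_force: 51.3
```

```bash
python3 - <<'E'
from h import *
import pickle
print(cur().round(4).tolist())
c=camera_info('wrist');im=get_image('wrist');cv2.imwrite('pics/w3.png',im);pickle.dump(c,open('w3.pkl','wb'))
cv2.imwrite('pics/w3b.png',cv2.resize(im,(800,600),interpolation=cv2.INTER_CUBIC))
E
```

```text
[[-0.08, 0.9931, -0.0861, 0.6195], [0.9968, 0.0794, -0.011, 0.0289], [-0.004, -0.0867, -0.9962, 0.3184], [0.0, 0.0, 0.0, 1.0]]
```

View pics/w3b.png

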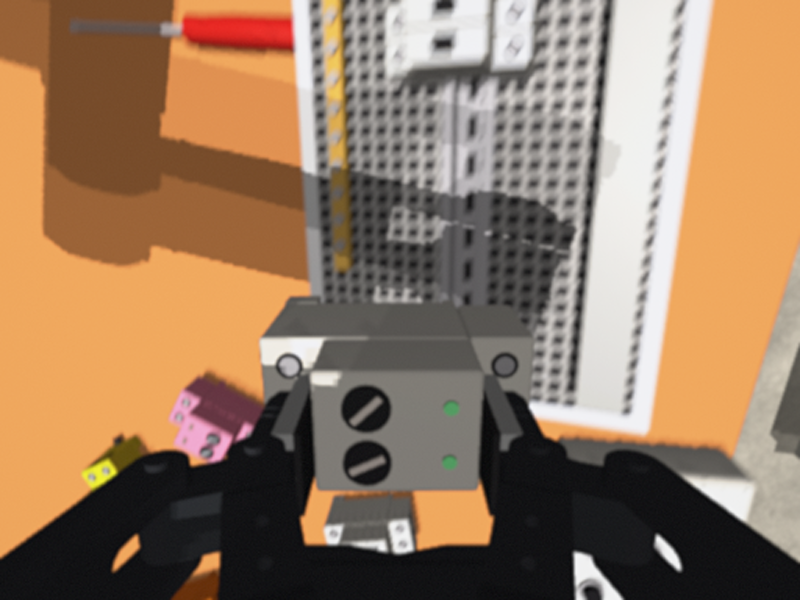

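The relay is held square, with nose-top corners (313,371), (480,371), (478,490), (315,490). The rail is ahead at columns ~440–490, and the row's near face is at about row 75. A combined crop of both rail views will give the edges for triangulation.

```bash
python3 - <<'E'
from h import *
a=cv2.imread('pics/w1.png')[98:248,335:435];b=cv2.imread('pics/w3.png')[30:180,260:360]
L=cv2.createCLAHE(3,(4,4))
f=lambda i:L.apply(cv2.cvtColor(cv2.resize(i,(400,600),interpolation=cv2.INTER_CUBIC),cv2.COLOR_BGR2GRAY))
cv2.imwrite('pics/rail.png',np.hstack([f(a),f(b)]))
E
```

```text
(no output)
```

View pics/rail.png

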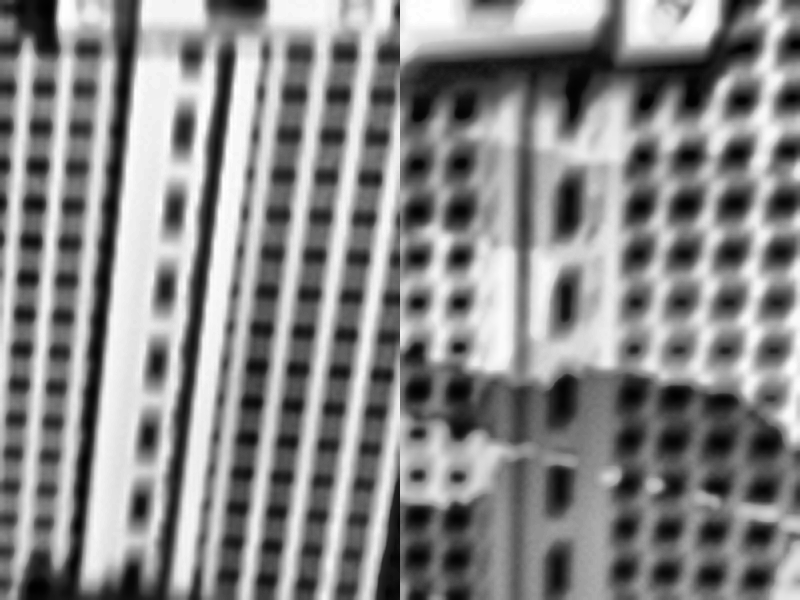

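The left crop (w1) shows the lower outer edge at about (135,50)–(80,590) and the upper edge at about (260,40)–(197,590). The right crop (w3) shows edges near 480 and 614 at row 300. I'll refine these with sheared profiles and intersect the planes.

```bash
python3 - <<'E'
from h import *
import pickle
def prof(name,v0,v1,vr,sl,u0,u1):
    g=cv2.cvtColor(cv2.imread(name),cv2.COLOR_BGR2GRAY).astype(np.float32)
    us=np.arange(u0,u1,.5,dtype=np.float32);vs=np.arange(v0,v1,.5,dtype=np.float32)
    U=us[None]+sl*(vs[:,None]-vr);V=np.repeat(vs[:,None],len(us),1)
    return us,cv2.remap(g,U.astype(np.float32),V.astype(np.float32),1).mean(0)
for nm,v0,v1,vr,sl,u0,u1 in [('pics/w1.png',115,150,132,-.105,355,405),('pics/w1.png',180,240,210,-.105,350,395),('pics/w3.png',92,118,105,-.0156,374,420),('pics/w3.png',148,180,164,-.0156,374,420),('pics/w3.png',60,90,75,-.0156,374,420)]:
    us,p=prof(nm,v0,v1,vr,sl,u0,u1);print(nm,vr,u0,' '.join(f'{x:.0f}' for x in p))
E
```

```text
pics/w1.png 132 355 152 152 155 160 171 185 201 214 222 225 225 219 207 187 163 136 108 84 69 69 90 125 165 202 226 236 240 240 240 239 239 238 238 238 238 238 238 238 238 238 239 239 239 237 231 221 207 194 183 177 175 175 177 184 195 209 222 232 237 239 238 234 222 202 175 145 118 98 91 100 127 163 199 224 236 240 241 241 241 241 240 239 235 227 214 198 186 184 192 206 218 225 229 229 226 219 208 194 181 171
pics/w1.png 210 350 165 180 192 199 201 197 187 171 149 124 99 78 65 68 89 120 155 186 208 220 225 225 225 224 224 223 222 221 221 220 220 220 221 222 222 219 213 201 186 170 157 149 146 145 149 157 170 185 201 212 218 219 214 202 184 160 135 112 96 93 104 129 160 189 211 222 227 228 228 227 225 221 213 201 185 171 164 166 175 187 197 204 205 202 194 182 169 156 147 141
pics/w3.png 105 374 167 157 147 134 120 105 91 79 67 62 58 62 69 83 98 115 132 147 162 174 186 196 205 211 216 218 220 221 221 221 221 221 222 222 223 224 224 226 227 228 229 231 232 234 235 237 238 239 240 240 241 241 241 241 240 241 241 241 241 241 240 240 241 241 240 241 241 240 240 241 241 241 241 241 241 241 241 241 241 241 241 241 240 239 237 235 232 227 221 214 206 198
pics/w3.png 164 374 68 81 97 117 137 156 174 189 203 213 222 226 230 231 232 233 233 233 233 233 233 233 233 233 233 233 233 234 234 234 234 234 234 234 234 234 234 234 234 234 234 234 234 234 235 235 235 235 235 235 235 235 235 235 235 235 235 235 235 235 235 235 236 236 236 235 235 234 233 230 227 222 216 209 201 192 184 176 170 167 165 167 171 177 185 194 203 211 219 225 231 234
pics/w3.png 75 374 195 200 204 204 202 196 188 177 164 149 134 118 102 88 75 67 63 68 77 94 112 131 151 168 185 199 211 220 228 232 235 236 238 238 238 238 238 238 239 239 239 239 239 239 239 239 239 240 240 240 240 240 240 240 240 240 240 240 240 240 240 240 240 240 240 240 240 240 240 240 240 240 240 240 240 240 240 240 240 240 240 240 240 240 240 240 240 240 240 240 239 238
```

```bash
python3 - <<'E'
from h import *
def prof(name,v0,v1,vr,sl,u0,u1):
    g=cv2.cvtColor(cv2.imread(name),cv2.COLOR_BGR2GRAY).astype(np.float32)
    us=np.arange(u0,u1,.5,dtype=np.float32);vs=np.arange(v0,v1,.5,dtype=np.float32)
    U=us[None]+sl*(vs[:,None]-vr);V=np.repeat(vs[:,None],len(us),1)
    return us,cv2.remap(g,U.astype(np.float32),V.astype(np.float32),1).mean(0)
for v0,v1 in [(52,66),(94,117),(124,138),(152,178)]:
    us,p=prof('pics/w3.png',v0,v1,(v0+v1)/2,-.0156,274,320);print((v0+v1)/2,' '.join(f'{x:.0f}' for x in p))
E
```

```text
59.0 95 95 94 96 98 102 107 113 119 126 133 139 145 148 151 153 155 157 160 164 169 175 182 186 190 191 191 188 184 177 169 159 149 139 131 129 128 135 143 154 165 173 180 183 185 184 182 178 173 166 159 149 140 129 118 107 97 96 95 105 115 128 140 150 160 167 173 176 179 181 184 187 190 194 197 201 204 207 209 209 208 205 202 196 190 182 173 163 153 142 132 126
105.5 121 122 123 127 132 140 150 159 168 175 182 185 187 188 189 190 192 195 198 202 207 210 213 213 212 206 200 190 179 167 155 146 139 143 148 159 171 182 193 199 204 205 205 202 199 192 185 176 166 155 145 134 124 119 114 118 123 132 140 149 157 163 169 172 175 176 176 176 177 177 178 180 182 185 187 188 188 185 182 176 170 162 154 145 136 128 120 117 114 114 115 118
131.0 60 60 60 62 65 69 74 79 84 87 89 89 89 88 87 88 88 89 90 92 94 95 96 96 96 95 94 92 90 87 85 84 84 86 88 91 93 96 98 100 102 103 105 103 100 95 89 80 72 63 54 49 44 45 48 55 62 69 76 81 86 89 91 92 93 94 94 94 95 95 95 95 95 95 95 94 92 89 86 82 78 73 68 62 57 55 52 52 53 55 57 60
165.0 60 61 63 67 70 73 76 79 81 82 83 83 84 84 85 87 89 91 93 94 96 95 95 93 91 88 85 82 79 78 78 79 81 84 87 89 92 93 93 93 93 92 90 86 82 77 72 66 60 57 54 55 58 64 69 75 80 84 88 90 92 93 94 94 95 95 95 96 96 96 96 95 95 92 90 86 82 76 71 66 61 57 54 53 52 54 56 59 63 67 71 74
```

```bash
cat >> h.py <<'E'
from scipy.optimize import least_squares
def railR(yaw,pitch=-np.degrees(.26)): return Ro.from_euler('ZY',[yaw,pitch],degrees=True).as_matrix()
def onrail(c,u,v,R,p,z=0):
    o,d=ray(c,u,v);o=R.T@(o-p);d=R.T@d;return o+d*(z-o[2])/d[2]
E
python3 - <<'E'
from h import *
import pickle
c1=pickle.load(open('w1.pkl','rb'));c3=pickle.load(open('w3.pkl','rb'))
pts=[(c1,397.8,132,17.5),(c1,387.8,210,17.5),(c1,391.5,132,10.5),(c1,382,210,10.5),(c1,365.9,132,-17.5),(c1,357.85,210,-17.5),
(c3,317.5,59,17.5),(c3,315.15,105.5,17.5),(c3,312.65,165,17.5),(c3,289.25,59,-10.5),(c3,288.2,105.5,-10.5),(c3,286.75,165,-10.5)]
def f(q):
    R=railR(q[2]);p=np.array([q[0],0.03,q[1]])
    return [1e3*onrail(c,u,v,R,p)[0]-x for c,u,v,x in pts]
r=least_squares(f,[.64,.1,5]);J=r.jac;cov=np.linalg.inv(J.T@J)*(r.fun@r.fun)/9
print(r.x.round(4),np.sqrt(np.diag(cov)).round(4),r.fun.round(1))
R=railR(r.x[2]);p=np.array([r.x[0],.03,r.x[1]])
for nm,c,u,v,z in [('w3 shoulder',c3,326.7,43.5,.04),('w3 foot',c3,288,48,0),('w1 nose',c1,610/1.5625,168/1.5625,.0655),('w1 shoulder',c1,555/1.5625,168/1.5625,.04)]:
    q=onrail(c,u,v,R,p,z);print(nm,(1e3*q).round(1),(p+R@q).round(4))
# terminals' near end in w1
q=onrail(c1,575/1.5625,385/1.5625,R,p,.042);print('term',(1e3*q).round(1))
# relay in hand: nose corners in tool frame (nose plane 24.5 mm behind TCP)
A=np.linalg.inv(cur());Tw=cur()
for u,v in [(313,371),(480,371),(478,490),(315,490)]:
    o,d=ray(c3,u/1.5625,v/1.5625);o=A[:3,:3]@o+A[:3,3];d=A[:3,:3]@d;print((1e3*(o+d*(-.0245-o[2])/d[2])).round(1))
pickle.dump((R,p),open('rail.pkl','wb'))
E
```

```text
[0.649  0.0972 4.8593] [0.0004 0.0013 0.2616] [ 0.3  0.4  0.2  0.5 -1.1 -1.2  0.7  0.5  0.8 -0.4 -0.3 -0.3]
w3 shoulder [ 32.3 119.7  40. ] [0.6596 0.1511 0.1441]
w3 foot [-12.5 123.6   0. ] [0.6265 0.1521 0.094 ]
w1 nose [ -2.  114.4  65.5] [0.6206 0.1424 0.16  ]
w1 shoulder [-35.2 113.6  40. ] [0.5952 0.1394 0.1268]
term [ -5.4 -49.1  42. ]
[ 17.2 -21.3 -24.5]
[ 17.1  20.2 -24.5]
[-17.5  21.2 -24.5]
[-17.3 -22.5 -24.5]
```

Rail fit: residuals about 1 mm, origin line at x≈0.649, height z≈0.097, yaw 4.9°. The row face is at local y≈117 mm and the terminals end at −49 (166 apart, consistent with the description). I'll feel the rail height first, touching the hook's leg on the flange front.

```bash
cat >> h.py <<'E'
import pickle
def pose(y,t,dx=0,dz=0,h=41.):
    "tool pose: relay tilted t about the upper flange edge, shifted dx,dz mm in rail axes"
    R,p=pickle.load(open('rail.pkl','rb'));a=np.radians(t)
    xr=np.array([np.cos(a),0,-np.sin(a)]);zr=np.array([np.sin(a),0,np.cos(a)])
    O=np.array([17.5+dx,y,dz])-17.9*xr+h*zr
    return T(R@np.column_stack([[0,1,0],xr,-zr]),p+R@O/1e3)
def railpos(h=41.):
    "current relay tilt, yaw error and pivot shift (dx,y,dz) in rail axes from measured TCP"
    R,p=pickle.load(open('rail.pkl','rb'));A=cur();xr=R.T@A[:3,1];zr=-R.T@A[:3,2]
    t=np.degrees(np.arctan2(-xr[2],xr[0]));P=1e3*R.T@(A[:3,3]-p)-h*zr+17.9*xr-[17.5,0,0]
    s=observe();print('t',s['time_s'],'tilt',t.round(2),'yaw',np.degrees(xr[1]).round(2),'dx,y,dz',P.round(2),'F rail',(R.T@s['ft_force']).round(1))
E
python3 - <<'E'
from h import *
railpos();steps(cur(),pose(60,20,-4,16),6)
B=pose(60,20,-4,16);steps(B,pose(60,20,-4,6),10);print(B.round(3).tolist())
E
```

```text
t 7.8 tilt 19.84 yaw -0.11 dx,y,dz [ 15.26   4.53 176.08] F rail [-2.1  2.7 -2.6]
6 rows off [0.232 0.152 0.654] turn [ 0.004  0.004 -0.003]
10 rows off [0.    0.009 0.023] turn [ 0.  0. -0.]
[[-0.085, 0.992, -0.089, 0.639], [0.996, 0.084, -0.008, 0.089], [0.0, -0.089, -0.996, 0.159], [0.0, 0.0, 0.0, 1.0]]
```

drive_tool --offset '[[0.2,0.13,0.6],[0.25,0.16,0.7],[0.25,0.16,0.7],[0.25,0.16,0.6],[0.22,0.15,0.55],[0.22,0.15,0.4],[0,0,0.2],[0,0,0.07],[0,0,0],[0,0,0]]' --turn '[[0.02,0.02,-0.02],[0,0,0],[0,0,0],[0,0,0],[0,0,0],[0,0,0],[0,0,0],[0,0,0],[0,0,0],[0,0,0]]' --hand '[0.3,0.3,0.3,0.3,0.3,0.3,0.3,0.3,0.3,0.3]'

```text
time_s: 9.05
position: [0.6378, 0.0845, 0.1627]
tool_rot: [[-0.082, 0.993, -0.087], [0.997, 0.081, -0.009], [-0.002, -0.088, -0.996]]
ft_force: [0.0, 0.7, -2.5]
grip_width: 0.0442
gripper_force: 51.5
```

```bash
python3 - <<'E'
from h import *
railpos();steps(cur(),pose(60,20,-4,11),10)
E
```

```text
t 9.05 tilt 19.92 yaw -0.17 dx,y,dz [-4.12 55.16 20.3 ] F rail [-0.6  0.7 -2.5]
10 rows off [0.012 0.008 0.022] turn [ 0.001  0.001 -0.003]
```

drive_tool --offset '[[0.02,0.021,0.057],[0.02,0.021,0.057],[0.02,0.021,0.057],[0,0.003,0.009],[0,0.003,0.009],[0,0.003,0.009],[0,0.003,0.009],[0,0.003,0.009],[0,0,0],[0,0,0]]' --turn '[[0,0,-0.03],[0,0,0],[0,0,0],[0,0,0],[0,0,0],[0,0,0],[0,0,0],[0,0,0],[0,0,0],[0,0,0]]' --hand '[0.3,0.3,0.3,0.3,0.3,0.3,0.3,0.3,0.3,0.3]'

```text
time_s: 10.3
position: [0.639, 0.0869, 0.1564]
tool_rot: [[-0.085, 0.993, -0.087], [0.996, 0.085, -0.011], [-0.003, -0.088, -0.996]]
ft_force: [-10.1, -3.0, 19.7]
grip_width: 0.0441
gripper_force: 54.0
```

```bash
python3 - <<'E'
from h import *
railpos()
E
```

```text
t 10.3 tilt 19.95 yaw 0.01 dx,y,dz [-4.33 57.39 13.86] F rail [-4.9 -2.1 21.7]
```

drive_tool --offset '[[0,-0.017,-0.047],[0,-0.017,-0.047],[0,-0.017,-0.047],[0,0,0],[0,0,0],[0,0,0],[0,0,0],[0,0,0],[0,0,0],[0,0,0]]' --turn '[[0,0,0],[0,0,0],[0,0,0],[0,0,0],[0,0,0],[0,0,0],[0,0,0],[0,0,0],[0,0,0],[0,0,0]]' --hand '[0.3,0.3,0.3,0.3,0.3,0.3,0.3,0.3,0.3,0.3]'

```text
time_s: 11.55
position: [0.6382, 0.0873, 0.1588]
tool_rot: [[-0.085, 0.992, -0.088], [0.996, 0.085, -0.009], [-0.001, -0.089, -0.996]]
ft_force: [0.6, -0.3, -1.7]
grip_width: 0.0439
gripper_force: 51.7
```

```bash
python3 - <<'E'
from h import *
railpos()
c=camera_info('wrist');im=get_image('wrist');cv2.imwrite('pics/w4.png',im);pickle.dump(c,open('w4.pkl','wb'))
# nose visible edges: strong gradients near expected place
k=cv2.cvtColor(im,cv2.COLOR_BGR2GRAY)
print(k[270:280].mean(0)[185:325].round().astype(int).tolist())
print(k[:,240:280].mean(1)[185:330].round().astype(int).tolist())
A=np.linalg.inv(np.array(c['world_to_cam']))
Tc=np.linalg.inv(cur())@A;c2=dict(c);c2['world_to_cam']=np.linalg.inv(Tc)
for h in (41,43,45):
  print(h,[proj(c2,np.array([sx*.018,sy*.0225,-(z-h)/1e3])).round(1).tolist() for z,sx,sy in [(65.5,1,-1),(65.5,1,1),(65.5,-1,1),(65.5,-1,-1)]], [proj(c2,np.array([.018,sy*.042,-(40-h)/1e3])).round(1).tolist() for sy in (-1,1)])
E
```

```text
t 11.55 tilt 19.99 yaw 0.03 dx,y,dz [-4.54 57.93 16.46] F rail [ 0.1 -0.3 -1.8]
[77, 74, 66, 51, 35, 23, 16, 14, 13, 12, 12, 12, 12, 11, 31, 70, 103, 118, 121, 121, 121, 121, 121, 121, 122, 121, 122, 121, 121, 121, 121, 121, 121, 122, 121, 116, 108, 99, 95, 97, 100, 100, 92, 82, 71, 63, 56, 52, 52, 53, 52, 53, 55, 56, 60, 64, 68, 72, 78, 86, 96, 106, 114, 119, 121, 122, 121, 122, 122, 122, 122, 122, 121, 122, 121, 122, 121, 121, 122, 121, 122, 121, 121, 121, 121, 121, 121, 121, 121, 122, 121, 122, 121, 122, 121, 122, 122, 122, 122, 122, 122, 121, 122, 122, 122, 122, 122, 122, 122, 122, 122, 122, 122, 122, 122, 122, 122, 122, 122, 122, 119, 108, 76, 37, 15, 11, 11, 12, 12, 13, 14, 16, 22, 32, 48, 64, 73, 76, 76, 76]
[106, 98, 91, 86, 82, 77, 73, 74, 79, 82, 84, 84, 84, 84, 84, 84, 84, 84, 84, 84, 84, 84, 84, 84, 84, 83, 83, 83, 83, 86, 93, 96, 91, 85, 82, 83, 82, 82, 83, 83, 83, 83, 83, 83, 84, 84, 84, 84, 84, 84, 85, 91, 102, 113, 118, 121, 122, 122, 122, 123, 122, 122, 121, 118, 114, 110, 107, 105, 105, 107, 110, 110, 109, 107, 104, 101, 99, 97, 97, 97, 97, 98, 99, 99, 101, 103, 105, 108, 110, 114, 118, 120, 121, 121, 121, 121, 121, 120, 117, 113, 109, 106, 103, 101, 99, 99, 101, 105, 110, 112, 112, 110, 105, 100, 97, 96, 97, 98, 99, 101, 103, 105, 108, 113, 117, 120, 120, 117, 127, 156, 173, 170, 161, 157, 157, 157, 157, 157, 156, 157, 157, 157, 156, 156, 156]
41 [[193.9, 243.0], [308.9, 242.9], [304.9, 321.4], [198.2, 321.5]] [[161.6, 220.1], [341.9, 220.1]]
43 [[194.7, 240.8], [308.1, 240.8], [304.2, 318.4], [199.0, 318.4]] [[162.7, 218.6], [340.8, 218.6]]
45 [[195.6, 238.8], [307.3, 238.8], [303.5, 315.5], [199.7, 315.5]] [[163.8, 217.1], [339.7, 217.1]]
```

Retreat confirmed that commands accumulate. The nose's size in the view puts the TCP at relay z≈45, which makes the touch agree with the fitted rail height. Next I go past the upper edge and down.

```bash
sed -i 's/h=41\./h=45./' h.py; python3 - <<'E'
from h import *
railpos()
A=cur();B=pose(58,20,8,13);C=pose(58,20,8,.3);D=pose(58,20,0,.3);steps(A,B,3);steps(B,C,4);steps(C,D,8)
E
```

```text
t 11.6 tilt 19.99 yaw 0.03 dx,y,dz [-5.92 57.89 12.7 ] F rail [-0.4  1.1 -1.9]
3 rows off [ 0.     0.108 -0.042] turn [0.001 0.005 0.002]
4 rows off [0.    0.027 0.075] turn [ 0.  0. -0.]
8 rows off [ 0.    -0.023  0.009] turn [ 0.  0. -0.]
```

drive_tool --offset '[[0,0.108,-0.042],[0,0.108,-0.042],[0,0.108,-0.042],[0,0,0],[0,0.027,0.075],[0,0.027,0.075],[0,0.027,0.075],[0,0.027,0.075],[0,0,0],[0,0,0]]' --turn '[[0,0,0],[0,0,0],[0,0,0],[0,0,0],[0,0,0],[0,0,0],[0,0,0],[0,0,0],[0,0,0],[0,0,0]]' --hand '[0.3,0.3,0.3,0.3,0.3,0.3,0.3,0.3,0.3,0.3]'

```text
time_s: 12.85
position: [0.6547, 0.0887, 0.1505]
tool_rot: [[-0.085, 0.992, -0.088], [0.996, 0.085, -0.009], [-0.001, -0.089, -0.996]]
ft_force: [-0.4, 0.3, -1.4]
grip_width: 0.0442
gripper_force: 51.6
```

```bash
python3 - <<'E'
from h import *
railpos();steps(cur(),pose(58,20,3,.2),6)
E
```

```text
t 12.85 tilt 19.98 yaw 0.03 dx,y,dz [ 8.01 57.9   0.32] F rail [-0.7  0.3 -1.3]
6 rows off [ 0.    -0.019  0.008] turn [0.001 0.002 0.001]
```

drive_tool --offset '[[0,-0.0235,0.0085],[0,-0.0235,0.0085],[0,-0.0235,0.0085],[0,-0.0235,0.0085],[0,-0.0235,0.0085],[0,-0.0235,0.0085],[0,0,0],[0,0,0],[0,0,0],[0,0,0]]' --turn '[[0,0,0],[0,0,0],[0,0,0],[0,0,0],[0,0,0],[0,0,0],[0,0,0],[0,0,0],[0,0,0],[0,0,0]]' --hand '[0.3,0.3,0.3,0.3,0.3,0.3,0.3,0.3,0.3,0.3]'

```text
time_s: 14.1
position: [0.6489, 0.0881, 0.1488]
tool_rot: [[-0.085, 0.992, -0.088], [0.996, 0.085, -0.009], [-0.001, -0.089, -0.996]]
ft_force: [1.5, -0.2, -1.3]
grip_width: 0.0438
gripper_force: 51.6
```

```bash
python3 - <<'E'
from h import *
railpos()
E
```

```text
t 14.1 tilt 20.0 yaw 0.03 dx,y,dz [ 1.92 57.88  0.22] F rail [ 1.1 -0.3 -1.6]
```

drive_tool --offset '[[0,-0.012,0.004],[0,-0.012,0.004],[0,-0.012,0.004],[0,-0.012,0.004],[0,-0.012,0.004],[0,0,0],[0,0,0],[0,0,0],[0,0,0],[0,0,0]]' --turn '[[0,0,0],[0,0,0],[0,0,0],[0,0,0],[0,0,0],[0,0,0],[0,0,0],[0,0,0],[0,0,0],[0,0,0]]' --hand '[0.3,0.3,0.3,0.3,0.3,0.3,0.3,0.3,0.3,0.3]'

```text
time_s: 15.35
position: [0.6465, 0.0879, 0.1483]
tool_rot: [[-0.085, 0.992, -0.088], [0.996, 0.085, -0.009], [-0.001, -0.089, -0.996]]
ft_force: [0.8, -0.0, -2.0]
grip_width: 0.0441
gripper_force: 51.6
```

```bash
python3 - <<'E'
from h import *
railpos()
E
```

```text
t 15.35 tilt 19.99 yaw 0.03 dx,y,dz [-0.58 57.89  0.32] F rail [ 0.2 -0.1 -2.1]
```

Still no contact; I continue in small steps until it meets the edge.

drive_tool --offset '[[0,-0.012,0.004],[0,-0.012,0.004],[0,-0.012,0.004],[0,0,0],[0,0,0],[0,0,0],[0,0,0],[0,0,0],[0,0,0],[0,0,0]]' --turn '[[0,0,0],[0,0,0],[0,0,0],[0,0,0],[0,0,0],[0,0,0],[0,0,0],[0,0,0],[0,0,0],[0,0,0]]' --hand '[0.3,0.3,0.3,0.3,0.3,0.3,0.3,0.3,0.3,0.3]'

```text
time_s: 16.6
position: [0.6451, 0.0878, 0.1481]
tool_rot: [[-0.085, 0.992, -0.088], [0.996, 0.085, -0.009], [-0.001, -0.088, -0.996]]
ft_force: [0.9, 0.4, 2.2]
grip_width: 0.044
gripper_force: 51.9
```

```bash
python3 - <<'E'
from h import *
railpos()
E
```

```text
t 16.6 tilt 19.96 yaw 0.03 dx,y,dz [-1.92 57.89  0.48] F rail [1.4 0.3 1.9]
```

drive_tool --offset '[[0,0,-0.008],[0,-0.0125,0],[0,-0.0125,0],[0,-0.0125,0],[0,0,0],[0,0,0],[0,0,0],[0,0,0],[0,0,0],[0,0,0]]' --turn '[[0,0,0],[0,0,0],[0,0,0],[0,0,0],[0,0,0],[0,0,0],[0,0,0],[0,0,0],[0,0,0],[0,0,0]]' --hand '[0.3,0.3,0.3,0.3,0.3,0.3,0.3,0.3,0.3,0.3]'

```text
time_s: 17.85
position: [0.6447, 0.0878, 0.1482]
tool_rot: [[-0.085, 0.993, -0.085], [0.996, 0.085, -0.009], [-0.001, -0.086, -0.996]]
ft_force: [7.0, 1.2, -3.6]
grip_width: 0.0439
gripper_force: 51.5
```

```bash
python3 - <<'E'
from h import *
railpos()
E
```

```text
t 17.85 tilt 19.81 yaw 0.03 dx,y,dz [-2.2  57.87  0.7 ] F rail [ 5.9  0.6 -5.3]
```

The hook is engaged: +6 N in x from the leg on the edge, and a slight downward pull from the lip under the flange. Now I swing about that pivot.

```bash
python3 - <<'E'
from h import *
A=pose(57.9,20,-2.4,.7)
steps(A,pose(57.9,12,-2.1,.7),8);steps(pose(57.9,12,-2.1,.7),pose(57.9,0,-2.1,.6),12)
E
```

```text
8 rows off [-0.    -0.019  0.008] turn [-0.167  0.     0.   ]
12 rows off [ 0.    -0.02   0.008] turn [-0.167  0.    -0.   ]
```

drive_tool --offset '[[0,-0.018,0.008],[0,-0.018,0.008],[0,-0.019,0.008],[0,-0.019,0.008],[0,-0.019,0.008],[0,-0.019,0.008],[0,0,0],[0,0,0],[0,0,0],[0,0,0]]' --turn '[[-0.167,0,0],[-0.167,0,0],[-0.167,0,0],[-0.167,0,0],[-0.167,0,0],[-0.167,0,0],[0,0,0],[0,0,0],[0,0,0],[0,0,0]]' --hand '[0.3,0.3,0.3,0.3,0.3,0.3,0.3,0.3,0.3,0.3]'

```text
time_s: 19.1
position: [0.64, 0.0874, 0.1467]
tool_rot: [[-0.085, 0.996, 0.019], [0.996, 0.085, 0.0], [-0.001, 0.019, -1.0]]
ft_force: [6.6, 0.7, -3.3]
grip_width: 0.0442
gripper_force: 51.8
```

```bash
python3 - <<'E'
from h import *
railpos()
E
```

```text
t 19.1 tilt 13.81 yaw 0.03 dx,y,dz [-2.03 57.86  0.91] F rail [ 5.6  0.1 -4.9]
```

drive_tool --offset '[[0,-0.016,0.01],[0,-0.016,0.012],[0,-0.018,0.01],[0,-0.02,0.009],[0,-0.02,0.009],[0,-0.02,0.009],[0,-0.02,0.009],[0,0,0],[0,0,0],[0,0,0]]' --turn '[[-0.167,0,0],[-0.167,0,0],[-0.167,0,0],[-0.167,0,0],[-0.167,0,0],[-0.167,0,0],[-0.167,0,0],[0,0,0],[0,0,0],[0,0,0]]' --hand '[0.3,0.3,0.3,0.3,0.3,0.3,0.3,0.3,0.3,0.3]'

```text
time_s: 20.35
position: [0.6348, 0.0869, 0.1441]
tool_rot: [[-0.085, 0.986, 0.14], [0.996, 0.085, 0.011], [-0.001, 0.141, -0.99]]
ft_force: [5.5, 1.3, -0.2]
grip_width: 0.0441
gripper_force: 52.0
```

```bash
python3 - <<'E'
from h import *
railpos();print(observe()['wrist_torque'])
E
```

```text
t 20.35 tilt 6.82 yaw 0.04 dx,y,dz [-1.94 57.85  0.86] F rail [ 5.3  0.9 -1.6]
[ 0.12460766 -1.08233434 -0.01143003]
```

drive_tool --offset '[[0,-0.02,0.01],[0,-0.02,0.012],[0,-0.02,0.012],[0,-0.02,0.012],[0,-0.02,0.012],[0,-0.02,0.01],[0,-0.02,0.01],[0,0,0],[0,0,0],[0,0,0]]' --turn '[[-0.167,0,0],[-0.167,0,0],[-0.167,0,0],[-0.167,0,0],[-0.167,0,0],[-0.167,0,0],[-0.15,0,0],[0,0,0],[0,0,0],[0,0,0]]' --hand '[0.3,0.3,0.3,0.3,0.3,0.3,0.3,0.3,0.3,0.3]'

```text
time_s: 21.6
position: [0.63, 0.0864, 0.1408]
tool_rot: [[-0.085, 0.962, 0.259], [0.996, 0.083, 0.021], [-0.002, 0.26, -0.966]]
ft_force: [4.3, 0.6, 6.3]
grip_width: 0.0441
gripper_force: 52.9
```

```bash
python3 - <<'E'
from h import *
railpos();print(observe()['wrist_torque'])
E
```

```text
t 21.6 tilt -0.19 yaw 0.06 dx,y,dz [-1.83 57.8   0.8 ] F rail [5.8 0.3 4.9]
[ 0.2188621  -1.26286333 -0.00629361]
```

drive_tool --offset '[[0,0.008,0.01],[0,0.008,0.01],[0,0,0.01],[0,0,0],[0,0,0],[0,0,0],[0,0,0],[0,0,0],[0,0,0],[0,0,0]]' --turn '[[0,0,0],[0,0,0],[0,0,0],[0,0,0],[0,0,0],[0,0,0],[0,0,0],[0,0,0],[0,0,0],[0,0,0]]' --hand '[0.3,0.3,0.3,0.3,0.3,0.3,0.3,0.3,0.3,0.3]'

```text
time_s: 22.85
position: [0.6302, 0.0865, 0.1407]
tool_rot: [[-0.086, 0.962, 0.258], [0.996, 0.083, 0.02], [-0.002, 0.259, -0.966]]
ft_force: [-3.5, -0.7, 16.7]
grip_width: 0.0437
gripper_force: 54.4
```

```bash
python3 - <<'E'
from h import *
railpos();print(observe()['wrist_torque'])
c=camera_info('wrist');im=get_image('wrist');cv2.imwrite('pics/w5.png',im);pickle.dump(c,open('w5.pkl','wb'))
sc=get_image('scene');cv2.imwrite('pics/s5.png',sc)
a=cv2.resize(im,(512,384));b=cv2.resize(sc[165:265,250:370],(288,240),interpolation=cv2.INTER_CUBIC)
o=np.zeros((600,800,3),np.uint8);o[:]=cv2.resize(im,(800,600),interpolation=cv2.INTER_CUBIC);o[360:,:288]=b;cv2.imwrite('pics/w5b.png',o)
E
```

```text
t 22.85 tilt -0.13 yaw 0.08 dx,y,dz [-1.74 57.8   0.71] F rail [ 0.8 -0.4 17. ]
[ 0.01136055 -0.04262309  0.004411  ]
```

View pics/w5b.png

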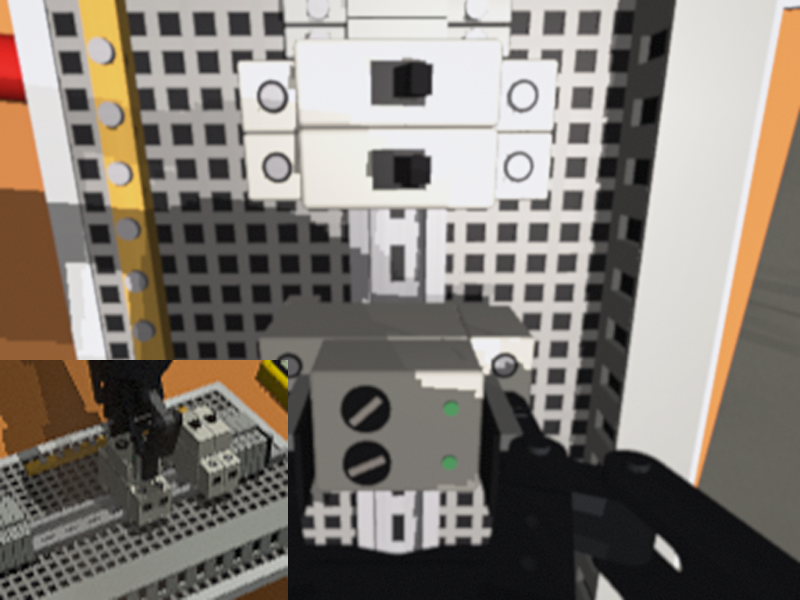

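The picture shows the relay parallel with the rail, its nose corners at the same pixels as when first gripped (no slip in the hand) and tool tilt ≈0. It is stiff against the rail, so the clip has snapped. The breaker's near edge is at row 207 and the relay's at 371. Next I measure the gap.

```bash
python3 - <<'E'
from h import *
c=pickle.load(open('w5.pkl','rb'));R,p=pickle.load(open('rail.pkl','rb'));k=1.5625
for n,u,v,z in [('brk nose',400,206,.0655),('brk shoulder R',520,200,.04),('brk shoulder L',270,200,.04),('relay nose',400,371,.0655),('relay shoulder',290,337,.04),('relay shoulder',510,337,.04)]:
    print(n,(1e3*onrail(c,u/k,v/k,R,p,z+.0008)).round(1))
E
```

```text
brk nose [ -0.8 118.4  66.3]
brk shoulder R [ 33.3 117.7  40.8]
brk shoulder L [-37.2 117.6  40.8]
relay nose [-0.7 76.6 66.3]
relay shoulder [-33.9  76.7  40.8]
relay shoulder [33.1 76.7 40.8]
```

drive_tool --offset '[[0,0,-0.02],[0.05,0,-0.006],[0.13,0,0],[0.15,0,0],[0.15,0,0],[0.15,0,0],[0.14,0,0],[0.1,0,0],[0.05,0,0],[0,0,0]]' --turn '[[0,0,0],[0,0,0],[0,0,0],[0,0,0],[0,0,0],[0,0,0],[0,0,0],[0,0,0],[0,0,0],[0,0,0]]' --hand '[0.3,0.3,0.3,0.3,0.3,0.3,0.3,0.3,0.3,0.3]'

```text
time_s: 24.2
position: [0.627, 0.1225, 0.1408]
tool_rot: [[-0.085, 0.962, 0.258], [0.996, 0.083, 0.019], [-0.003, 0.259, -0.966]]
ft_force: [1.0, -3.1, 9.9]
grip_width: 0.0438
gripper_force: 53.3
```

```bash
python3 - <<'E'
from h import *
railpos()
E
```

```text
t 24.2 tilt -0.09 yaw 0.08 dx,y,dz [-1.94 93.89  0.78] F rail [ 3.2 -3.2  9.4]
```

drive_tool --offset '[[0.02,0,-0.012],[0.02,0,0],[0.02,0,0],[0.02,0,0],[0.02,0,0],[0.01,0,0],[0,0,0],[0,0,0],[0,0,0],[0,0,0]]' --turn '[[0,0,0],[0,0,0],[0,0,0],[0,0,0],[0,0,0],[0,0,0],[0,0,0],[0,0,0],[0,0,0],[0,0,0]]' --hand '[0.3,0.3,0.3,0.3,0.3,0.3,0.3,0.3,0.3,0.3]'

```text
time_s: 25.45
position: [0.6266, 0.1267, 0.1408]
tool_rot: [[-0.085, 0.962, 0.258], [0.996, 0.083, 0.019], [-0.003, 0.258, -0.966]]
ft_force: [3.4, -4.1, 6.1]
grip_width: 0.0439
gripper_force: 52.9
```

```bash
python3 - <<'E'
from h import *
railpos()
E
```

```text
t 25.45 tilt -0.08 yaw 0.06 dx,y,dz [-1.95 98.17  0.81] F rail [ 4.5 -4.4  5.1]
```

drive_tool --offset '[[0.01,0,0],[0.01,0,0],[0.01,0,0],[0,0,0],[0,0,0],[0,0,0],[0,0,0],[0,0,0],[0,0,0],[0,0,0]]' --turn '[[0,0,0],[0,0,0],[0,0,0],[0,0,0],[0,0,0],[0,0,0],[0,0,0],[0,0,0],[0,0,0],[0,0,0]]' --hand '[0.3,0.3,0.3,0.3,0.3,0.3,0.3,0.3,0.3,0.3]'

```text
time_s: 26.7
position: [0.6266, 0.1269, 0.1408]
tool_rot: [[-0.085, 0.963, 0.258], [0.996, 0.083, 0.017], [-0.005, 0.258, -0.966]]
ft_force: [2.2, -8.5, 7.6]
grip_width: 0.044
gripper_force: 53.0
```

```bash
python3 - <<'E'
from h import *
railpos()
E
```

```text
t 26.7 tilt -0.06 yaw 0.06 dx,y,dz [-1.96 98.29  0.8 ] F rail [ 3.4 -8.6  6.9]
```

drive_tool --offset '[[0.01,0,0],[0.01,0,0],[0,0,0],[0,0,0],[0,0,0],[0,0,0],[0,0,0],[0,0,0],[0,0,0],[0,0,0]]' --turn '[[0,0,0],[0,0,0],[0,0,0],[0,0,0],[0,0,0],[0,0,0],[0,0,0],[0,0,0],[0,0,0],[0,0,0]]' --hand '[0.3,0.3,0.3,0.3,0.3,0.3,0.3,0.3,0.3,0.3]'

```text
time_s: 27.95
position: [0.6266, 0.1269, 0.1408]
tool_rot: [[-0.084, 0.963, 0.258], [0.996, 0.083, 0.016], [-0.006, 0.258, -0.966]]
ft_force: [1.3, -12.9, 7.3]
grip_width: 0.0441
gripper_force: 53.1
```

```bash
python3 - <<'E'
from h import *
railpos()
E
```

```text
t 27.95 tilt -0.05 yaw 0.06 dx,y,dz [-1.97 98.24  0.82] F rail [  2.1 -13.    7. ]
```

drive_tool --offset '[[-0.02,0,-0.008],[-0.015,0,-0.006],[0,0,0],[0,0,0],[0,0,0],[0,0,0],[0,0,0],[0,0,0],[0,0,0],[0,0,0]]' --turn '[[0,0,0],[0,0,0],[0,0,0],[0,0,0],[0,0,0],[0,0,0],[0,0,0],[0,0,0],[0,0,0],[0,0,0]]' --hand '[0.3,0.3,0.3,0.6,0.7,0.8,0.9,1,1,1]'

```text
time_s: 29.2
position: [0.6259, 0.1281, 0.1404]
tool_rot: [[-0.085, 0.963, 0.255], [0.996, 0.083, 0.021], [-0.001, 0.256, -0.967]]
ft_force: [-0.5, -0.3, -0.2]
grip_width: 0.0854
gripper_force: 0.0
```

drive_tool --offset '[[0,0,-0.1],[0,0,-0.3],[0,0,-0.5],[0,0,-0.7],[0,0,-0.7],[0,0,-0.7],[0,0,-0.5],[0,0,-0.2],[0,0,0],[0,0,0]]' --turn '[[0,0,0],[0,0,0],[0,0,0],[0,0,0],[0,0,0],[0,0,0],[0,0,0],[0,0,0],[0,0,0],[0,0,0]]' --hand '[1,1,1,1,1,1,1,1,1,1]'

```text
time_s: 30.45
position: [0.588, 0.1251, 0.2825]
tool_rot: [[-0.085, 0.963, 0.254], [0.996, 0.083, 0.021], [-0.001, 0.255, -0.967]]
ft_force: [0.1, 0.3, -0.1]
grip_width: 0.0854
gripper_force: 0.0
```

```bash
python3 - <<'E'
from h import *
railpos()
c=camera_info('wrist');im=get_image('wrist');pickle.dump(c,open('w6.pkl','wb'));cv2.imwrite('pics/w6.png',im)
cv2.imwrite('pics/w6b.png',cv2.resize(im,(800,600),interpolation=cv2.INTER_CUBIC))
E
```

```text
t 30.45 tilt 0.14 yaw 0.05 dx,y,dz [ -3.    99.85 147.63] F rail [ 0.1  0.3 -0.1]
```

View pics/w6b.png

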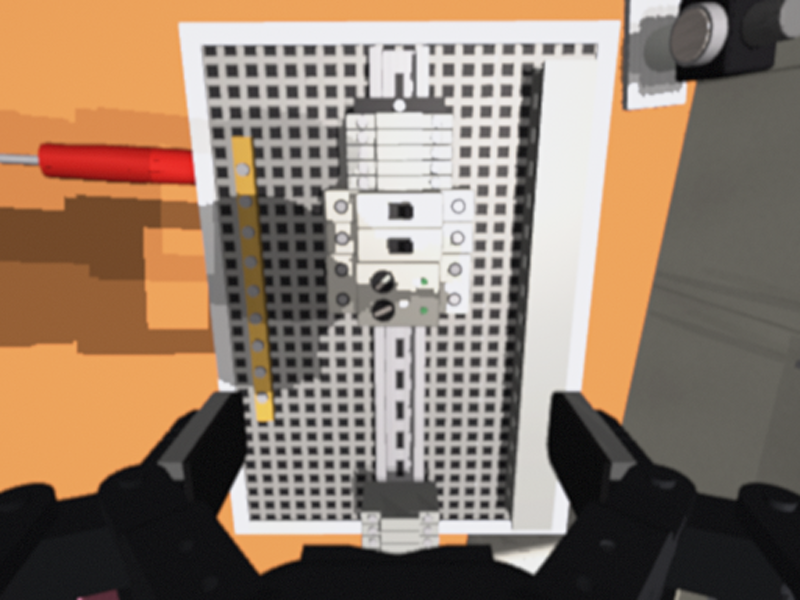

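The picture shows the relay butted against the breakers with no gap (seam at row 262), in line with their shoulders, and the gripper well clear. I'm handing in the job.

```bash
python3 -c "
from rig import env
print(env.close_job())"
```

```text
the job is handed in; nothing more can be done
None
```

The relay is hooked, clipped flush and butted against the breakers, the arm is clear, and the job is handed in at about 30 s; a first touch to find the rail's height pressed it with about 22 N, more than a light thumb push.

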